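# Fill the cup from the ball dispenser

## Task

Stand the blue cup under the spout lip of the ball dispenser, then turn the red quarter-turn handle fully open so that all five steel balls run into the cup, and turn the handle fully closed again. Leave the cup standing upright under the lip with all the balls in it, and do not disturb the paste jar, brass weight, thread spool or needle tin.

Things in the scene. Friction and masses are not known exactly. Their poses are not given: they have to be found in the camera images.
- cup: blue open cup (straight-sided, round, 58 mm outside diameter, 70 mm tall, wall 3 mm, floor 4 mm thick, 0.12 to 0.21 kg), standing loose and upright on the table. Origin: centre of its underside; z up its axis.
- dispenser: grey ball dispenser fixed to the table: an open sloping chute, 24 mm wide inside, on a stand whose base plate covers x 30 to 190, y -45 to 45 mm. Origin: on the table straight below the middle of the spout lip. +x points level from the lip back along the rising chute (balls run towards -x), +y across it to the side of the handle, z up. The walls rise from 108 mm high (x = 35) to 132 mm (x = 183).
- spout_lip (a point): middle of the lower end of the chute floor, over which the balls drop, leaving at 0.3 to 0.6 m/s; 80 mm above the table (underside 76 mm: the cup's rim passes below with 6 mm to spare). Over the first 35 mm behind the lip the chute is at most 98 mm high, spans dispenser y -16 to 31 mm, and nothing stands below its first 30 mm.
- cup_spot (a point): point on the table where the centre of the cup's underside belongs, 24 mm in front of the lip (dispenser -x) on the chute's middle line. There the cup's rim reaches 5 mm under the lip, so the cup comes in level from the front rather than straight down.
- gate_handle (a joint): quarter-turn gate handle: 0 = closed (lever square to the chute, pointing to dispenser +y; a steel blade bars the chute), 1.571 = open (lever along the chute, pointing up it to dispenser +x). Opening turns clockwise seen from above. Hard stops at both ends, no spring: it stays where left; light friction of 0.08 N m.
- handle_pivot (a point): on the handle's upright axis at the lever's mid-height, 164 mm above the table, at dispenser x 66, y 20 mm.
- handle_grip (a point): a good place to hold or push the red lever, 65 mm out from handle_pivot, at mid-height. The lever is a bar 12 mm wide, 16 mm tall, 156 to 172 mm above the table, and ends 88 mm from the pivot; nothing stands over it, at least 25 mm is free below it. The point's axes turn with it: y outwards along the lever, x across it.
- ball_0: one of the five loose bright steel balls, 18 mm diameter, 24 g; origin at its centre. At the start they stand in a row in the chute behind the closed gate; they roll out by themselves in about a second once it is open.
- ball_1: one of the five loose bright steel balls, 18 mm diameter, 24 g; origin at its centre. At the start they stand in a row in the chute behind the closed gate; they roll out by themselves in about a second once it is open.
- ball_2: one of the five loose bright steel balls, 18 mm diameter, 24 g; origin at its centre. At the start they stand in a row in the chute behind the closed gate; they roll out by themselves in about a second once it is open.
- ball_3: one of the five loose bright steel balls, 18 mm diameter, 24 g; origin at its centre. At the start they stand in a row in the chute behind the closed gate; they roll out by themselves in about a second once it is open.
- ball_4: one of the five loose bright steel balls, 18 mm diameter, 24 g; origin at its centre. At the start they stand in a row in the chute behind the closed gate; they roll out by themselves in about a second once it is open.
- paste_jar: glass jar of white paste, 58 mm wide, 66 mm tall; about the cup's size but white, not blue; loose, a bystander. Origin: centre of its underside, z up.
- brass_weight: brass weight with a knob on top, 46 mm wide, 67 mm tall (the one on the right half of the table; another, fixed, stands far back on the left); loose, a bystander. Origin: centre of its underside, z up.
- thread_spool: wooden spool of thread, 36 mm wide, 46 mm tall; loose, a bystander. Origin: centre of its underside, z up.
- needle_tin: round red and white tin, 62 mm wide, 21 mm tall (the nearer one; another, fixed, lies far back on the left); loose, a bystander. Origin: centre of its underside, z up.

How it is judged (in metres and radians):
On the way, in this order (a step that is already met when the one before it is completed fails the run):
1. the cup stands upright and still on the table under the spout lip (centre 2 to 42 mm in front of the lip, within 16 mm of the chute's middle line) while the gate is still closed (below 0.3 rad) (x of cup in the frame of dispenser between -0.042 and -0.002 m and y of cup in the frame of dispenser between -0.016 and 0.016 m and angle between cup's own z axis and vertical below 0.1 rad and height (world z) of cup below 0.004 m and linear speed of cup below 0.03 m/s and value of joint gate_handle below 0.3 rad), for 0.2 s.
2. the handle is turned fully open (above 1.4 rad) (value of joint gate_handle above 1.4 rad), for 0.1 s.
At the end, for the whole second after the job is handed in: All five balls lie at rest inside the cup (centres within 26 mm of its axis and below its rim); the cup stands upright (within 0.1 rad) and still on the table under the lip (centre 2 to 42 mm in front of it, within 16 mm of the chute's middle line); the handle is closed (below 0.14 rad) (x of cup in the frame of dispenser between -0.042 and -0.002 m and y of cup in the frame of dispenser between -0.016 and 0.016 m and angle between cup's own z axis and vertical below 0.1 rad and height (world z) of cup below 0.004 m and linear speed of cup below 0.03 m/s and value of joint gate_handle below 0.14 rad and horizontal distance between each of ball_0, ball_1, ball_2, ball_3, ball_4 and cup below 0.026 m and z of ball_0 in the frame of cup between 0 and 0.064 m and linear speed of each of ball_0, ball_1, ball_2, ball_3, ball_4 below 0.05 m/s and z of ball_1 in the frame of cup between 0 and 0.064 m and z of ball_2 in the frame of cup between 0 and 0.064 m and z of ball_3 in the frame of cup between 0 and 0.064 m and z of ball_4 in the frame of cup between 0 and 0.064 m); the robot touches nothing.
It fails at once if the paste jar is moved by more than 30 mm (distance of paste_jar from where it was at the start of the episode above 0.03 m).
It fails at once if the brass weight is moved by more than 30 mm (distance of brass_weight from where it was at the start of the episode above 0.03 m).
It fails at once if the thread spool is moved by more than 30 mm (distance of thread_spool from where it was at the start of the episode above 0.03 m).
It fails at once if the needle tin is moved by more than 30 mm (distance of needle_tin from where it was at the start of the episode above 0.03 m).
It also fails if it takes over 64 s, if anything falls off the work surface, if the arm or the gripper's body presses on something with over 40 N, if the wrist force passes 120 N, or if a joint passes its speed limit or range.

## Robot

A 6-joint arm with a two-finger parallel gripper is mounted at the origin on a cart in front of the work surface, level with it; the furniture and walls round the work are solid. World frame = base frame: x ahead of the robot, y to its left, z up, the work surface at z = 0. Lengths are in m, angles in degrees, forces in N, time in s.
With the tool pointing down it reaches from about 0.4 to 0.825 m from the base axis. Payload 7 kg.
Tool frame: the origin (TCP) lies between the finger pads; the fingertips stand 14 mm ahead of it and the grasp point (between the pads) lies 5 mm behind it (r.tips_ahead is the distance from the TCP to the fingertips, in m); z points along the fingers, y is the direction in which the jaws open and shut (so a half turn about z gives the same grasp; the last joint's range is limited). The gripper opens to 88 mm and grips with 3 to 60 N. Pads are 19 mm wide; open, the fingers measure 130 mm over their backs; the gripper's body (78 mm by 193 mm) begins 47 mm behind the grasp point.
Start: joints at [-59.181, 20.546, 0.682, 0, -70.136, -16.507], TCP at [0.167, -0.654, 0.241] pointing down, gripper open.
Joint ranges: [-176.03, 176.03], [-82.01, 121.73], [-58.28, 71.71], [-173.87, 95.51], [-174.79, -0.11], [-173.66, 173.66]. Speed limits (degrees/s): [136.94, 136.94, 172.46, 180, 180, 180].

## Interface

Orientations are given as [roll, pitch, yaw] about the fixed x, y, z axes, in that order (R = Rz(yaw) Ry(pitch) Rx(roll)).
In Python, from plant import r gives the robot as it stands.
- The arm moves only by the tool apply_moves, never from a script. Its arguments are lists of equal length, an entry for each row: "slide": the shift along the tool's x, y, z as a fraction of full scale, a list of three; "turn": the turn, a rotation vector about the tool's x, y, z as a fraction of full scale, a list of three; "jaw": the closure, from 0 (fully open) to 1 (shut). In form: {"slide": [[dx, dy, dz], ...], "turn": [[wx, wy, wz], ...], "jaw": [jaw, ...]}. A call has 1 to 8 rows; each row shifts and turns the commanded pose from where the row before left it, along the tool's axes as they then stand; what a row does not reach is not made up. Full scale, the value 1, is 0.1 m for a shift and 1.5 rad for a turn. A row lasts 1/10 s, in which the tool goes at most 50 mm and 8.59 degrees, less where a joint would pass 70% of its speed; a pose out of reach is approached as far as the arm can. A call with a number of a shift or a turn outside -1 to 1 is refused whole. A call with a gripper value outside its range is refused whole. The fingers move at their own pace and stop on an object; "newtons" is the grip in N (left out, the last holds). Time passes only in rows, so rows that do not move let the fingers close. It gives the time, the measured TCP pose, the force and the opening at its end, in the units of the state.
- r.get_state(): the state, without advancing time (a new reading comes with each control period).
- r.capture(name): name is "side" or "top"; returns a dict with "pixels" (480x640x3 uint8, blue, green, red), "depth" (480x640 float32, m along the optical axis (not along the pixel's ray), 0 where there is no reading), "fx", "fy", "cx", "cy" (pixels), "dist_coeffs" ([k1, k2, p1, p2, k3] as OpenCV has them; the pictures are not rectified), "rvec" (rotation vector, rad) and "tvec" (3), from world to camera coordinates, as OpenCV has them. Camera axes: x right, y down, z forward; pixel columns grow to the right and rows downward; lengths in m; the calibration is good to about 2 mm. A picture is of the moment at which its call begins.
- r.close_job(): hands the job in, once; it reports no verdict.
The state is a dict: "time_s": time; "joints": joint angles; "qd": joint speeds; "joint_torque": joint torques, N m; "tcp_pos": TCP position; "eef_rot": TCP orientation; "contact_force": force on the tool from outside, world axes, zero at the start; "moment": the same for the moment, N m; "gripper_width": finger opening in m.
Only numpy, scipy, OpenCV 4.12 (cv2) and the standard library are available. Lean on these libraries where they do the work, as an engineer would, in place of code of your own. Each camera call takes 0.05 s, during which the arm holds its last target.

## Working session

There is one attempt and no reset: what is moved stays moved. The work goes in short steps, Python scripts to look and compute and a tool call to move; the robot and the scene stay as the last step left them, time stands still between calls to the robot, and variables do not carry over. Pictures are saved under pics/ and viewed, and the job is handed in when it is done.

Besides the shell and the picture viewer there is one more tool, called after "Emit:" as name(argument=value, ...) on one line, values as JSON. apply_moves: Moves the arm, as the interface text tells. Shift numbers are shares of 0.1 m and turn numbers shares of 1.5 rad, none past 1 either way. Its arguments: {"type":"object","properties":{"slide":{"type":"array"},"turn":{"type":"array"},"jaw":{"type":"array"},"newtons":{"type":"number"}},"required":["slide","turn","jaw"]}

```bash
ls; mkdir -p pics
python3 - <<'E'
from plant import r
import cv2
s=r.get_state(); print(s)
for n in("side","top"):
    c=r.capture(n); cv2.imwrite(f"pics/{n}0.png",c["pixels"])
    print(n,{k:c[k] for k in c if k not in("pixels","depth")})
E
```

```text
pics
{'time_s': 0.0, 'joints': array([-5.91781433e+01,  2.05900261e+01,  6.34210786e-01, -2.01463232e-02,
       -7.01365046e+01, -1.65082888e+01]), 'qd': array([-0.14261569, -0.00868465, -0.00367545, -0.0283194 , -0.04892024,
        0.03444796]), 'joint_torque': array([ 1.78894206e-03, -5.82718492e+01,  2.93050539e+01,  6.99776441e+00,
        6.57933037e-03, -1.67744938e-04]), 'tcp_pos': array([ 0.16675464, -0.65359456,  0.23964182]), 'eef_rot': array([ 1.79906104e+02, -8.07731926e-03, -1.65693286e+02]), 'contact_force': array([ 0.71666808, -0.12397   , -0.0529049 ]), 'moment': array([-0.02158767,  0.02053422,  0.00456171]), 'gripper_width': 0.08779216249955847}
side {'fx': 566.9727324428796, 'fy': 566.9727324428796, 'cx': 322.0921267434596, 'cy': 244.03662554003563, 'dist_coeffs': array([0.03382458, 0.        , 0.        , 0.        , 0.        ]), 'rvec': array([ 0.33345974, -2.71906499,  1.30796139]), 'tvec': array([0.53201722, 0.18388208, 1.34413463])}
top {'fx': 540.1915670074162, 'fy': 540.1915670074162, 'cx': 328.66648939569455, 'cy': 241.33323292807455, 'dist_coeffs': array([0.03301663, 0.        , 0.        , 0.        , 0.        ]), 'rvec': array([ 2.12007832, -2.12697401,  0.16164136]), 'tvec': array([0.00999463, 0.55612405, 1.29960207])}
```

View pics/side0.png

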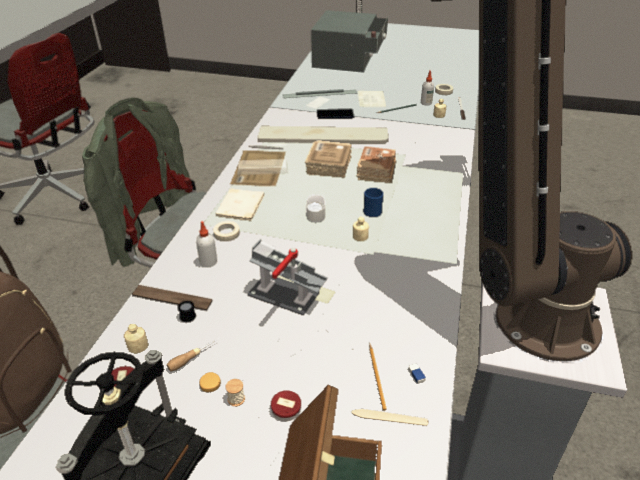

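View pics/top0.png

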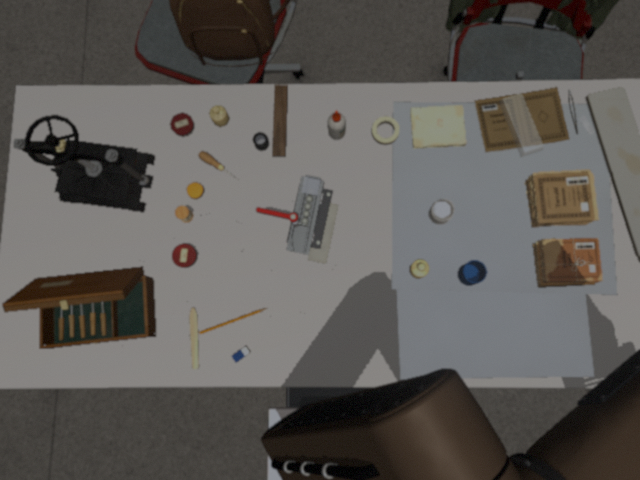

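The side and top views show the cup at top (472,271), the jar at (441,211) and the brass weight at (419,268). The dispenser is at (308,215) with its lip at the bottom end, towards the robot. The red lever runs from (257,210) to (295,217). Next I measure these.

```bash
cat > h.py <<'E'
import numpy as np, cv2
from plant import r
def cam(n):
    c=r.capture(n); c["K"]=np.array([[c["fx"],0,c["cx"]],[0,c["fy"],c["cy"]],[0,0,1]]); c["R"]=cv2.Rodrigues(c["rvec"])[0]; c["C"]=-c["R"].T@c["tvec"]; return c
def rays(c,uv):
    p=cv2.undistortPoints(np.asarray(uv,float).reshape(-1,1,2),c["K"],c["dist_coeffs"]).reshape(-1,2)
    return np.c_[p,np.ones(len(p))]
def onplane(c,uv,z):
    d=rays(c,uv)@c["R"]; t=(z-c["C"][2])/d[:,2]; return c["C"]+d*t[:,None]
def cloud(c):
    v,u=np.mgrid[0:480,0:640]; uv=np.c_[u.ravel(),v.ravel()]
    P=(rays(c,uv)*c["depth"].reshape(-1,1)-c["tvec"])@c["R"]
    P[c["depth"].ravel()==0]=np.nan
    return P.reshape(480,640,3)
def proj(c,P): return cv2.projectPoints(np.asarray(P,float).reshape(-1,1,3),c["rvec"],c["tvec"],c["K"],c["dist_coeffs"])[0].reshape(-1,2)
def mask(c,lo,hi): return cv2.inRange(cv2.cvtColor(c["pixels"],cv2.COLOR_BGR2HSV),lo,hi)
E
python3 - <<'E'
from h import *
for n in("top","side"):
    c=cam(n); P=cloud(c); px=c["pixels"]
    print(n,"C",c["C"].round(3))
    np.save(f"{n}_P.npy",P)
    m=mask(c,(100,120,30),(130,255,255))
    k,l,st,ce=cv2.connectedComponentsWithStats(m)
    for i in range(1,k):
        if st[i,4]>40:
            Q=P[l==i]; print("blue",st[i],ce[i].round(1),np.nanpercentile(Q,[2,50,98],axis=0).round(3).tolist())
    m=mask(c,(0,170,80),(8,255,255))|mask(c,(172,170,80),(180,255,255))
    k,l,st,ce=cv2.connectedComponentsWithStats(m)
    for i in range(1,k):
        if st[i,4]>60:
            Q=P[l==i]; print("red",st[i],ce[i].round(1),np.nanpercentile(Q,[2,50,98],axis=0).round(3).tolist())
    if n=="top": cv2.imwrite("pics/topz.png",cv2.resize(px[130:300,220:500],None,fx=2.85,fy=2.85,interpolation=cv2.INTER_CUBIC))
    else: cv2.imwrite("pics/sidez.png",cv2.resize(px[170:330,180:400],None,fx=3.5,fy=3.5,interpolation=cv2.INTER_CUBIC))
E
```

```text
top C [ 0.327 -0.017  1.375]
blue [463 262  16  21 238] [470.3 272.5] [[0.453, -0.367, -0.001], [0.482, -0.348, 0.005], [0.503, -0.317, 0.072]]
blue [233 351  10  10  55] [237.7 355.7] [[0.266, 0.224, 0.005], [0.276, 0.234, 0.012], [0.285, 0.245, 0.018]]
red [257 209  32   9  96] [273.3 212.7] [[0.593, 0.098, 0.168], [0.601, 0.133, 0.172], [0.61, 0.167, 0.177]]
side C [0.29  1.036 0.983]
blue [364 189  19  27 425] [372.7 201.9] [[0.455, -0.371, 0.009], [0.478, -0.32, 0.047], [0.501, -0.308, 0.071]]
blue [412 369  12  12  84] [417.5 374.1] [[0.268, 0.223, 0.007], [0.28, 0.239, 0.012], [0.291, 0.25, 0.016]]
red [171 171  16  17 104] [179.8 179.2] [[1.363, -0.855, -0.357], [1.381, -0.828, -0.317], [1.411, -0.808, -0.278]]
red [273 251  24  27 176] [283.9 263.4] [[0.586, 0.093, 0.162], [0.601, 0.135, 0.171], [0.614, 0.176, 0.174]]
```

Run:
```python
import numpy as np,cv2
P=np.load("top_P.npy")
# objects above table
for name,(u,v) in dict(cup=(472,271),jar=(441,211),brass=(419,268),spool=(261,141),tin=(184,255)).items():
    W=P[v-20:v+21,u-20:u+21].reshape(-1,3); W=W[np.isfinite(W[:,2])&(W[:,2]>0.012)]
    top=W[W[:,2]>W[:,2].max()-0.008]
    print(name,len(W),"zmax",W[:,2].max().round(3),"min",top.min(0).round(3),"max",top.max(0).round(3),"mid",((top.min(0)+top.max(0))/2).round(3))
```

```text
cup 365 zmax 0.076 min [ 0.451 -0.373  0.068] max [ 0.505 -0.314  0.076] mid [ 0.478 -0.344  0.072]
jar 504 zmax 0.071 min [ 0.608 -0.3    0.063] max [ 0.658 -0.25   0.071] mid [ 0.633 -0.275  0.067]
brass 301 zmax 0.075 min [ 0.486 -0.223  0.068] max [ 0.497 -0.211  0.075] mid [ 0.492 -0.217  0.072]
spool 241 zmax 0.043 min [0.81  0.169 0.035] max [0.847 0.205 0.043] mid [0.828 0.187 0.039]
tin 472 zmax 0.032 min [0.501 0.348 0.024] max [0.553 0.405 0.032] mid [0.527 0.376 0.028]
```

View pics/topz.png

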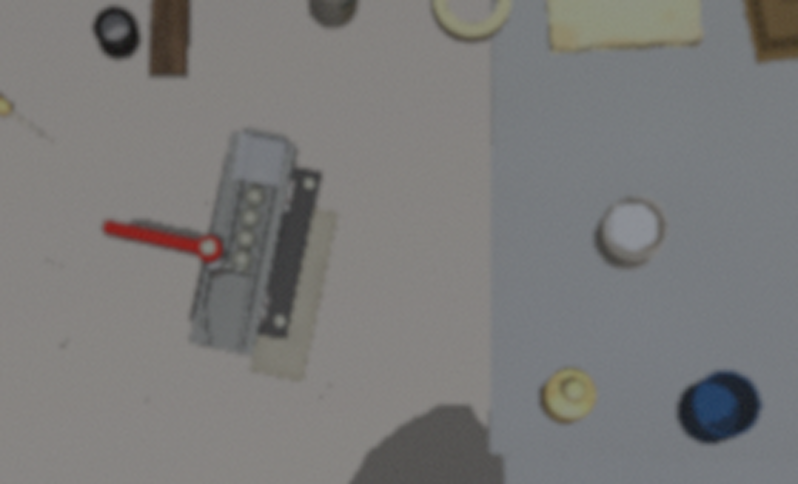

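View pics/sidez.png

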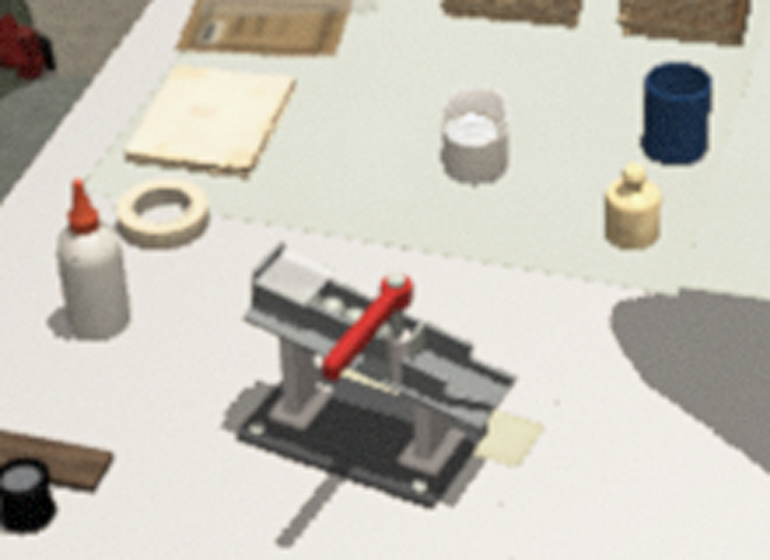

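Run:
```python
from h import *
c=cam("top"); s=cam("side")
T=lambda z:np.array(z)/2.85+[220,130]-0.32
S=lambda z:np.array(z)/3.5+[180,170]-0.36
def tri(a,b):
    da=(rays(c,[a])@c["R"])[0]; db=(rays(s,[b])@s["R"])[0]
    A=np.c_[da,-db]; t=np.linalg.lstsq(A,s["C"]-c["C"],rcond=None)[0]
    p,q=c["C"]+da*t[0],s["C"]+db*t[1]; return (p+q)/2,np.linalg.norm(p-q)
for nm,a,b in [("nut",(208,247),(397,281)),("levertip",(104,227),(330,375)),("lipL",(190,343),(483,430)),("lipR",(248,352),(514,378)),("backL",(237,129),(247,317))]:
    print(nm,tri(T(a),S(b)))
nut=onplane(c,[T((208,247))],.178)[0]; tip=onplane(c,[T((105,227))],.168)[0]
d=tip-nut; print("nut",nut,"tip",tip,np.hypot(*d[:2]),"yaw",np.degrees(np.arctan2(d[1],d[0]))-90)
nut=onplane(s,[S((397,281))],.178)[0]; print("side nut",nut)
# base plate bolts, right edge
B=onplane(c,[T((309,183)),T((279,321)),T((321,172)),T((287,337))],.01); print(B)
for i in(0,2): d=B[i]-B[i+1]; print(np.hypot(*d[:2]),np.degrees(np.arctan2(d[1],d[0])))
L=onplane(c,[T((190,343)),T((248,352))],.09);print(L, L.mean(0))
# lever mask fit
m=mask(c,(0,170,80),(8,255,255)); m[:,:240]=0;m[:,310:]=0;m[:190]=0;m[230:]=0
v,u=np.nonzero(m);Q=onplane(c,np.c_[u,v],.172); f=cv2.fitLine(Q[:,:2].astype(np.float32),cv2.DIST_HUBER,0,.01,.01).ravel(); print("lever",f,np.degrees(np.arctan2(f[1],f[0])))
# chute floor/walls cloud
P=cloud(c); W=P[170:260,285:330].reshape(-1,3); W=W[W[:,2]>.07]
print(W.min(0),W.max(0))
r2=cv2.minAreaRect(W[:,:2].astype(np.float32)); print(r2)
```

```text
nut (array([0.59346852, 0.08797559, 0.17190015]), np.float64(0.0009734926243127118))
levertip (array([0.61247993, 0.17339123, 0.16088994]), np.float64(6.225979095496028e-05))
lipL (array([0.5308081 , 0.11097829, 0.0752531 ]), np.float64(0.000846596270807884))
lipR (array([0.52199002, 0.06097882, 0.07972174]), np.float64(0.0005801929582806509))
backL (array([0.70997116, 0.06974315, 0.10333475]), np.float64(0.0027601288309886665))
nut [0.59162576 0.08737725 0.178     ] tip [0.61077291 0.17146534 0.168     ] 0.08624047621584101 yaw -12.827729387744242
side nut [0.59169182 0.0950396  0.178     ]
[[ 0.68802145  0.01017066  0.01      ]
 [ 0.56025214  0.0373609   0.01      ]
 [ 0.69830847 -0.00082127  0.01      ]
 [ 0.54563554  0.03014253  0.01      ]]
0.13063041789708707 -12.013745729107704
0.15578120210225982 -11.464729113328335
[[0.52807555 0.10948111 0.09      ]
 [0.52015397 0.06033202 0.09      ]] [0.52411476 0.08490657 0.09      ]
lever [0.23991582 0.9707937  0.599572   0.12356711] 76.11842
[0.51916436 0.02059427 0.07440495] [0.70782662 0.1112001  0.18008275]
((0.6134570837020874, 0.0702686533331871), (0.06496009230613708, 0.18309493362903595), 78.15020751953125)
```

```bash
cat >> h.py <<'E'
from scipy.spatial.transform import Rotation as Ro
O=np.array([.524,.081]); YAW=np.radians(-12.2); XD=np.array([np.cos(YAW),np.sin(YAW)]); YD=np.array([-XD[1],XD[0]])
def dw(x,y): return O+x*XD+y*YD
def plan(p,yaw,n):
    s=r.get_state(); R=Ro.from_euler("xyz",s["eef_rot"],degrees=True); G=Ro.from_euler("xyz",[180,0,yaw],degrees=True)
    print("pos",s["tcp_pos"].round(4),"rot",s["eef_rot"].round(2),"t",s["time_s"])
    print("turn share total",((R.inv()*G).as_rotvec()/1.5).round(4))
    for nm,F in(("slide now-frame",R),("slide goal-frame",G)):
        d=F.inv().apply(np.array(p)-s["tcp_pos"])/.1; print(nm,d.round(3),"/n",(d/n).round(4),"len/row mm",round(np.linalg.norm(d)*100/n,1))
E
python3 -c "
from h import *
plan([.478,-.342,.16],167.8,12)"
```

```text
pos [ 0.1668 -0.6539  0.2403] rot [ 179.97   -0.   -165.69] t 0.3
turn share total [ 3.000e-04 -1.000e-04  3.085e-01]
slide now-frame [-3.786  2.253  0.804] /n [-0.3155  0.1877  0.067 ] len/row mm 37.3
slide goal-frame [-2.382  3.706  0.803] /n [-0.1985  0.3089  0.0669] len/row mm 37.3
```

Emit:
apply_moves(slide=[[0,0,0],[0,0,0],[0,0,0],[0,0,0],[-0.1985,0.309,0.067],[-0.1985,0.309,0.067],[-0.1985,0.309,0.067],[-0.1985,0.309,0.067]], turn=[[0,0,0.077],[0,0,0.077],[0,0,0.077],[0,0,0.077],[0,0,0],[0,0,0],[0,0,0],[0,0,0]], jaw=[0,0,0,0,0,0,0,0])

```text
time_s: 1.1
tcp_pos: [0.2712, -0.5489, 0.2135]
eef_rot: [-180.0, 0.0, 167.8]
contact_force: [0.9, -0.1, -0.5]
gripper_width: 0.0877
```

Emit:
apply_moves(slide=[[-0.1985,0.309,0.067],[-0.1985,0.309,0.067],[-0.1985,0.309,0.067],[-0.1985,0.309,0.067],[-0.1985,0.309,0.067],[-0.1985,0.309,0.067],[-0.1985,0.309,0.067],[-0.1985,0.309,0.067]], turn=[[0,0,0],[0,0,0],[0,0,0],[0,0,0],[0,0,0],[0,0,0],[0,0,0],[0,0,0]], jaw=[0,0,0,0,0,0,0,0])

```text
time_s: 1.9
tcp_pos: [0.4788, -0.3405, 0.1601]
eef_rot: [-180.0, 0.0, 167.8]
contact_force: [-0.0, -0.1, -0.3]
gripper_width: 0.0874
```

```bash
python3 -c "
from h import *
plan([.478,-.342,.055],167.8,4)
for n in('top','side'):
    c=cam(n); cv2.imwrite(f'pics/{n}1.png',c['pixels'][130:430,200:600] if n=='top' else c['pixels'][100:340,200:520])"
```

```text
pos [ 0.4788 -0.3405  0.1601] rot [-1.8000e+02  2.0000e-02  1.6785e+02] t 1.9
turn share total [-0.      0.0002  0.0005]
slide now-frame [ 0.005 -0.016  1.051] /n [ 0.0012 -0.0041  0.2627] len/row mm 26.3
slide goal-frame [ 0.004 -0.016  1.051] /n [ 0.0011 -0.0041  0.2627] len/row mm 26.3
```

View pics/side1.png

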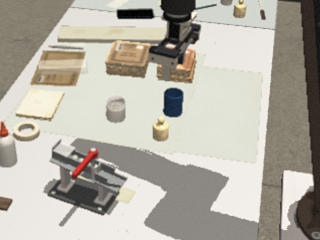

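View pics/top1.png

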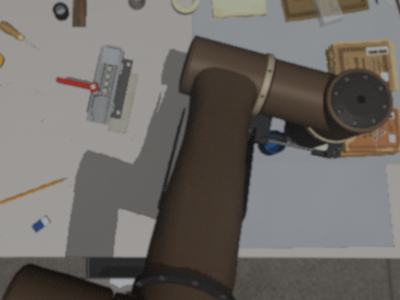

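The side view shows the open gripper at crop (175,50), straight above the cup at (173,102). The top view is partly hidden by the arm. I'm descending now.

Emit:
apply_moves(slide=[[0,-0.015,0.3],[0,0,0.3],[0,0,0.25],[0,0,0.2],[0,0,0],[0,0,0]], turn=[[0,0,0],[0,0,0],[0,0,0],[0,0,0],[0,0,0],[0,0,0]], jaw=[0,0,0,0,0,0])

```text
time_s: 2.6
tcp_pos: [0.4774, -0.3435, 0.0555]
eef_rot: [-180.0, -0.0, 167.8]
contact_force: [-0.3, -0.4, 1.1]
gripper_width: 0.0878
```

Emit:
apply_moves(slide=[[0,0,0],[0,0,0],[0,0,0],[0,0,0],[0,0,0],[0,0,0],[0,0,0]], turn=[[0,0,0],[0,0,0],[0,0,0],[0,0,0],[0,0,0],[0,0,0],[0,0,0]], jaw=[0.5,0.5,0.5,0.5,0.5,0.5,0.5], newtons=15)

```text
time_s: 3.3
tcp_pos: [0.4777, -0.3433, 0.0556]
eef_rot: [-180.0, 0.0, 167.9]
contact_force: [-1.2, 1.2, 6.1]
gripper_width: 0.0563
```

```bash
python3 -c "
from h import *
print(r.get_state()['gripper_width'],r.get_state()['contact_force'])
c=cam('side'); cv2.imwrite('pics/side2.png',cv2.resize(c['pixels'][120:280,280:500],None,fx=3,fy=3))"
```

```text
0.05633942163298564 [-1.15960848  1.19493344  6.05782729]
```

View pics/side2.png

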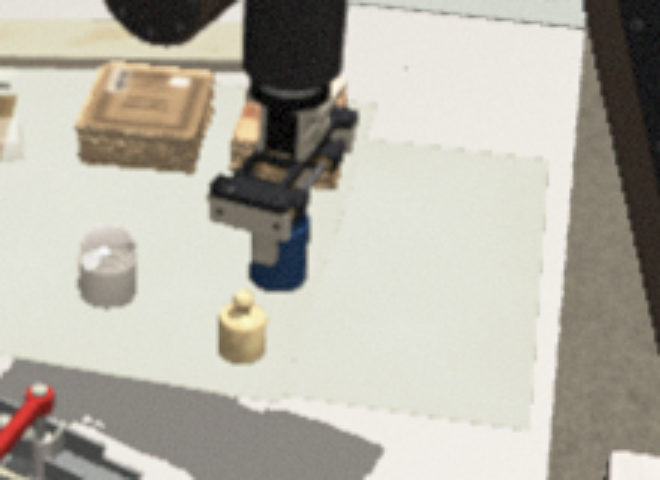

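The near finger (crop 265,250) sits on the cup wall. The gap between it and the cup's centre at 280 is what the skewed jaw axis and perspective would give. The gripper opening is 56 mm. I'm lifting now.

Emit:
apply_moves(slide=[[0,0,-0.1],[0,0,-0.25],[0,0,-0.3],[0,0,-0.3],[0,0,-0.1],[0,0,0]], turn=[[0,0,0],[0,0,0],[0,0,0],[0,0,0],[0,0,0],[0,0,0]], jaw=[0.5,0.5,0.5,0.5,0.5,0.5])

```text
time_s: 3.95
tcp_pos: [0.4782, -0.3434, 0.1619]
eef_rot: [-180.0, 0.2, 167.8]
contact_force: [0.1, 0.2, -1.2]
gripper_width: 0.0564
```

```bash
python3 -c "
from h import *
print(r.get_state()['gripper_width'],r.get_state()['contact_force'])
c=cam('side'); cv2.imwrite('pics/side3.png',cv2.resize(c['pixels'][100:280,280:500],None,fx=3,fy=3))
a=dw(-.095,0);plan([*a,.16],167.8,14)"
```

```text
0.05636994475308906 [ 0.12521056  0.1916618  -1.23387757]
pos [ 0.4774 -0.343   0.1602] rot [1.7998e+02 4.0000e-02 1.6782e+02] t 4.0
turn share total [0.0003 0.0004 0.0003]
slide now-frame [1.388e+00 4.243e+00 2.000e-03] /n [9.920e-02 3.031e-01 2.000e-04] len/row mm 31.9
slide goal-frame [1.390e+00 4.242e+00 2.000e-03] /n [9.93e-02 3.03e-01 1.00e-04] len/row mm 31.9
```

View pics/side3.png

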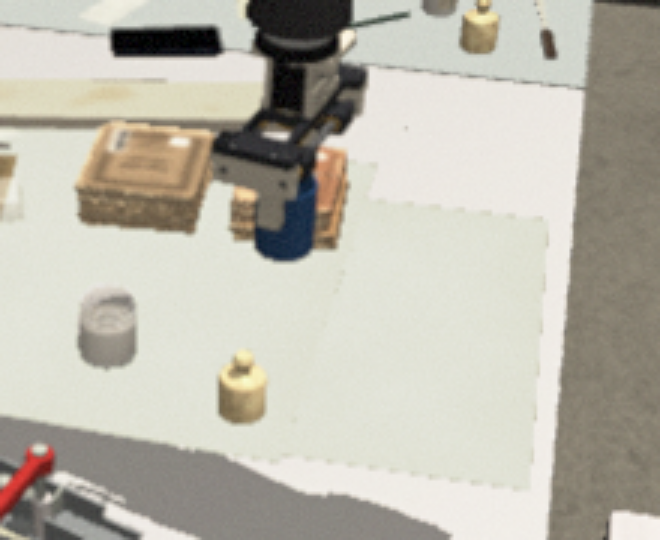

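The cup is held upright and lifted; the weight and jar haven't moved. Now I carry it over.

Emit:
apply_moves(slide=[[0.05,0.15,0],[0.099,0.303,0],[0.099,0.303,0],[0.099,0.303,0],[0.099,0.303,0],[0.099,0.303,0],[0.099,0.303,0],[0.099,0.303,0]], turn=[[0,0,0],[0,0,0],[0,0,0],[0,0,0],[0,0,0],[0,0,0],[0,0,0],[0,0,0]], jaw=[0.5,0.5,0.5,0.5,0.5,0.5,0.5,0.5])

```text
time_s: 4.8
tcp_pos: [0.451, -0.104, 0.1586]
eef_rot: [-180.0, -0.2, 167.8]
contact_force: [-0.2, -0.3, -0.6]
gripper_width: 0.0561
```

Emit:
apply_moves(slide=[[0.099,0.303,0],[0.099,0.303,0],[0.099,0.303,0],[0.099,0.303,0],[0.099,0.303,0],[0.099,0.303,0],[0.05,0.15,0],[0,0,0]], turn=[[0,0,0],[0,0,0],[0,0,0],[0,0,0],[0,0,0],[0,0,0],[0,0,0],[0,0,0]], jaw=[0.5,0.5,0.5,0.5,0.5,0.5,0.5,0.5])

```text
time_s: 5.6
tcp_pos: [0.4299, 0.1019, 0.1589]
eef_rot: [-179.9, -0.1, 168.0]
contact_force: [-1.2, 0.0, -1.9]
gripper_width: 0.0564
```

```bash
python3 -c "
from h import *
print(r.get_state()['gripper_width'])
a=dw(-.095,0);plan([*a,.058],167.8,5)"
```

```text
0.056351424975676516
pos [0.4299 0.1019 0.1589] rot [-1.7992e+02 -9.0000e-02  1.6799e+02] t 5.6
turn share total [-0.0009 -0.0011  0.0022]
slide now-frame [-0.015 -0.004  1.009] /n [-0.0031 -0.0008  0.2017] len/row mm 20.2
slide goal-frame [-0.014 -0.005  1.009] /n [-0.0027 -0.0011  0.2017] len/row mm 20.2
```

Emit:
apply_moves(slide=[[0,0,0.25],[0,0,0.3],[0,0,0.25],[0,0,0.15],[0,0,0.06],[0,0,0]], turn=[[0,0,0],[0,0,0],[0,0,0],[0,0,0],[0,0,0],[0,0,0]], jaw=[0.5,0.5,0.5,0.5,0.5,0.5])

```text
time_s: 6.2
tcp_pos: [0.4302, 0.0995, 0.0581]
eef_rot: [-179.9, -0.1, 167.8]
contact_force: [-0.0, 0.3, -1.4]
gripper_width: 0.0563
```

```bash
python3 -c "
from h import *
a=dw(-.026,0);plan([*a,.058],167.8,4)
c=cam('side'); print(proj(c,[[*dw(0,0),.08],[*dw(0,31e-3),.098],[*dw(0,-16e-3),.098],[*dw(-.026,0),0.]]).round(1))
cv2.imwrite('pics/side4.png',cv2.resize(c['pixels'][190:340,220:420],None,fx=4,fy=4))"
```

```text
pos [0.4302 0.0995 0.0581] rot [-1.7987e+02 -1.1000e-01  1.6782e+02] t 6.2
turn share total [-0.0015 -0.0013  0.0002]
slide now-frame [-0.696  0.017 -0.   ] /n [-1.739e-01  4.300e-03 -1.000e-04] len/row mm 17.4
slide goal-frame [-0.696  0.017  0.001] /n [-0.1739  0.0044  0.0003] len/row mm 17.4
[[323.8 283. ]
 [317.8 285.4]
 [326.8 273.2]
 [333.4 310.6]]
```

View pics/side4.png

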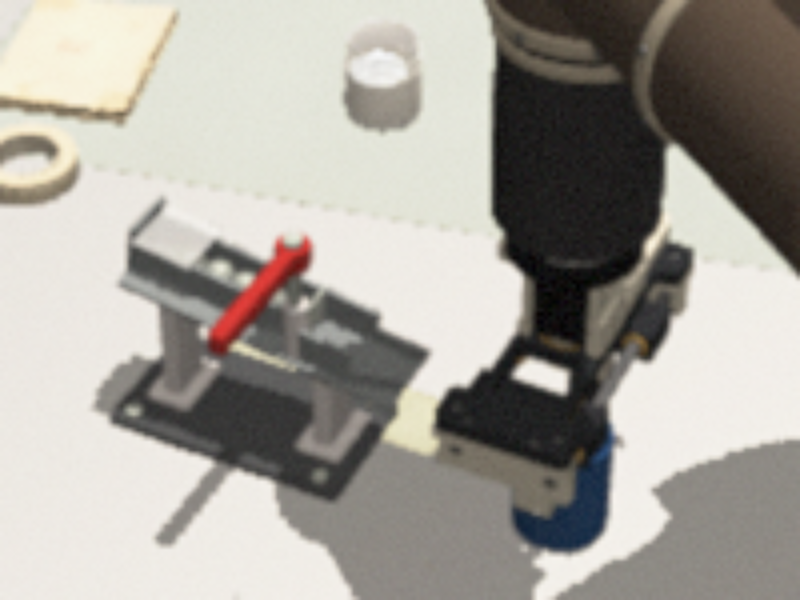

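The cup hangs about 2 mm over the table in front of the lip. The lip corners at crop (388,410) and (430,352) agree with my frame to within 2–4 mm. Sliding in level.

Emit:
apply_moves(slide=[[-0.1,0.005,0],[-0.15,0.005,0],[-0.15,0.005,0],[-0.12,0,0],[-0.1,0,0],[-0.076,0,0],[0,0,0]], turn=[[0,0,0],[0,0,0],[0,0,0],[0,0,0],[0,0,0],[0,0,0],[0,0,0]], jaw=[0.5,0.5,0.5,0.5,0.5,0.5,0.5])

```text
time_s: 6.95
tcp_pos: [0.5004, 0.0869, 0.059]
eef_rot: [-180.0, 0.0, 167.8]
contact_force: [-0.8, -1.0, -1.2]
gripper_width: 0.0564
```

```bash
python3 -c "
from h import *
a=dw(-.026,0);plan([*a,.0555],167.8,1);print(r.get_state()['contact_force'])
c=cam('side'); 
cv2.imwrite('pics/side5.png',cv2.resize(c['pixels'][190:340,220:420],None,fx=4,fy=4))"
```

```text
pos [0.5004 0.0869 0.059 ] rot [-179.99    0.    167.79] t 6.95
turn share total [-0.0001  0.     -0.0001]
slide now-frame [ 0.017 -0.008  0.035] /n [ 0.0172 -0.0082  0.0347] len/row mm 4.0
slide goal-frame [ 0.017 -0.008  0.035] /n [ 0.0172 -0.0082  0.0347] len/row mm 4.0
[-0.76064199 -0.98534099 -1.16061031]
```

View pics/side5.png

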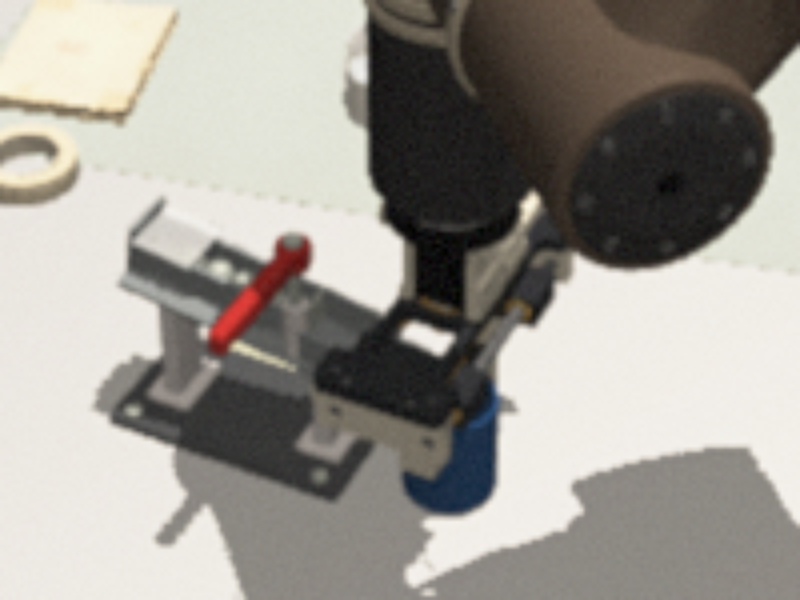

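The cup is now under the lip with no contact force. I lower it and release.

Emit:
apply_moves(slide=[[0,0,0.015],[0,0,0.012],[0,0,0],[0,0,0],[0,0,0],[0,0,0],[0,0,0],[0,0,0]], turn=[[0,0,0],[0,0,0],[0,0,0],[0,0,0],[0,0,0],[0,0,0],[0,0,0],[0,0,0]], jaw=[0.5,0.5,0.5,0,0,0,0,0])

```text
time_s: 7.8
tcp_pos: [0.4996, 0.0873, 0.0565]
eef_rot: [180.0, 0.0, 167.8]
contact_force: [0.1, -0.4, -0.0]
gripper_width: 0.0865
```

Emit:
apply_moves(slide=[[0,0,-0.1],[0,0,-0.2],[0,0,-0.3],[0,0,-0.4],[0,0,-0.4],[0,0,-0.3],[0,0,0]], turn=[[0,0,0],[0,0,0],[0,0,0],[0,0,0],[0,0,0],[0,0,0],[0,0,0]], jaw=[0,0,0,0,0,0,0])

```text
time_s: 8.5
tcp_pos: [0.5017, 0.088, 0.232]
eef_rot: [179.7, 0.4, 167.9]
contact_force: [1.1, 0.4, -0.5]
gripper_width: 0.0879
```

```bash
python3 -c "
from h import *
a=dw(.066,.085);plan([*a,.2227],-102.2,4)
c=cam('side'); t=cam('top')
cv2.imwrite('pics/side6.png',cv2.resize(c['pixels'][190:340,220:420],None,fx=4,fy=4))
cv2.imwrite('pics/top6.png',cv2.resize(t['pixels'][160:310,220:420],None,fx=4,fy=4))
m=mask(c,(100,120,30),(130,255,255)); m[:,:300]=0;m[:,380:]=0;m[330:]=0
x,y,w,h=cv2.boundingRect(m);print(x,y,w,h)
P=cloud(c)[m>0]; print(np.nanpercentile(P,[2,98],axis=0).round(3))
"
```

```text
pos [0.5017 0.088  0.232 ] rot [179.71   0.41 167.88] t 8.5
turn share total [-0.0011  0.0064 -1.0463]
slide now-frame [-0.893  0.827  0.104] /n [-0.2232  0.2068  0.0259] len/row mm 30.5
slide goal-frame [-0.829 -0.893  0.093] /n [-0.2072 -0.2231  0.0233] len/row mm 30.5
322 283 22 35
[[0.474 0.061 0.01 ]
 [0.524 0.12  0.071]]
```

View pics/side6.png

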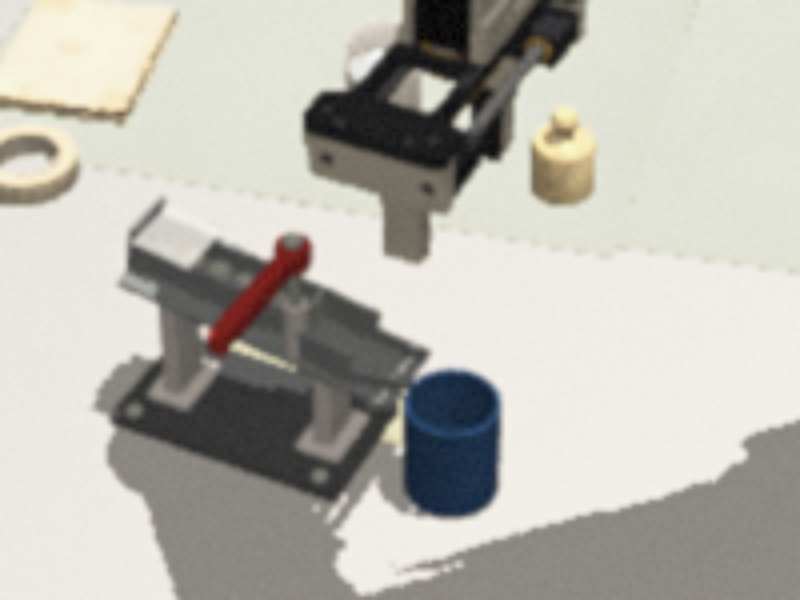

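View pics/top6.png

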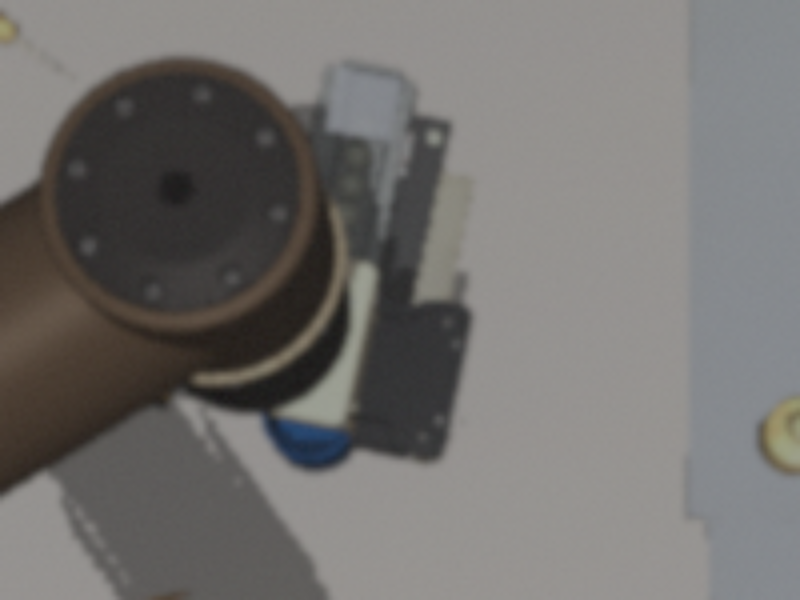

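The cup stands upright under the lip, with its rim at side crop (405–500, 375–430), and the lever is still closed. Next I turn the tool 90° and set the jaws to straddle the lever.

Emit:
apply_moves(slide=[[0,0,0],[0,0,0],[0,0,0],[0,0,0],[0,0,0],[0,0,0],[0,0,0],[0,0,0]], turn=[[0,0,-0.0873],[0,0,-0.0873],[0,0,-0.0873],[0,0,-0.0873],[0,0,-0.0873],[0,0,-0.0873],[0,0,-0.0873],[0,0,-0.0873]], jaw=[0.69,0.69,0.69,0.69,0.69,0.69,0.69,0.69])

```text
time_s: 9.4
tcp_pos: [0.4987, 0.0868, 0.2252]
eef_rot: [179.9, -0.1, -131.8]
contact_force: [0.5, -0.7, -0.1]
gripper_width: 0.0303
```

Emit:
apply_moves(slide=[[0,0,0],[0,0,0],[0,0,0],[0,0,0],[-0.207,-0.223,0],[-0.207,-0.223,0],[-0.207,-0.223,0],[-0.207,-0.223,0]], turn=[[0,0,-0.0873],[0,0,-0.0873],[0,0,-0.0873],[0,0,-0.0873],[0,0,0],[0,0,0],[0,0,0],[0,0,0]], jaw=[0.69,0.69,0.69,0.69,0.69,0.69,0.69,0.69])

```text
time_s: 10.2
tcp_pos: [0.6044, 0.1497, 0.225]
eef_rot: [179.9, -0.1, -102.1]
contact_force: [1.2, -0.4, 0.8]
gripper_width: 0.0271
```

```bash
python3 -c "
from h import *
a=dw(.066,.085);plan([*a,.163],-102.2,4)
c=cam('side'); t=cam('top')
cv2.imwrite('pics/side7.png',cv2.resize(c['pixels'][190:340,220:420],None,fx=4,fy=4))
cv2.imwrite('pics/top7.png',cv2.resize(t['pixels'][160:310,220:420],None,fx=4,fy=4))
"
```

```text
pos [0.6044 0.1497 0.225 ] rot [ 1.7988e+02 -9.0000e-02 -1.0213e+02] t 10.2
turn share total [ 0.0014 -0.001   0.0008]
slide now-frame [-0.009 -0.021  0.62 ] /n [-0.0024 -0.0051  0.155 ] len/row mm 15.5
slide goal-frame [-0.009 -0.019  0.62 ] /n [-0.0021 -0.0048  0.155 ] len/row mm 15.5
```

View pics/side7.png

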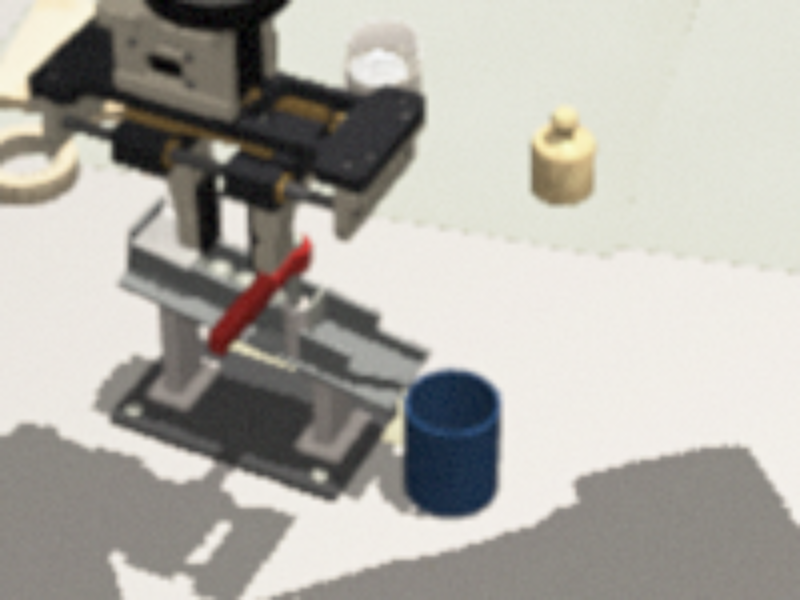

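The fingers at side crop (195,248) and (270,272) bracket the lever's grip point at about (236,320) once lowered. I'm descending to straddle it.

Emit:
apply_moves(slide=[[-0.009,-0.02,0.1],[0,0,0.15],[0,0,0.15],[0,0,0.12],[0,0,0.09],[0,0,0]], turn=[[0,0,0],[0,0,0],[0,0,0],[0,0,0],[0,0,0],[0,0,0]], jaw=[0.69,0.69,0.69,0.69,0.69,0.69])

```text
time_s: 10.9
tcp_pos: [0.6052, 0.1493, 0.1638]
eef_rot: [179.9, -0.1, -102.1]
contact_force: [0.2, 0.3, -0.5]
gripper_width: 0.0271
```

```bash
python3 -c "
from h import *
a=dw(.066,.085);plan([*a,.163],-102.2,4)
c=cam('side')
cv2.imwrite('pics/side8.png',cv2.resize(c['pixels'][190:340,220:420],None,fx=4,fy=4))
th=np.radians(7.5); p=65
# chord per 7.5deg step in tool frame at start of the step
print(r.get_state()['contact_force'])
for k in range(3): 
  R=lambda a:Ro.from_euler('xyz',[180,0,-102.2-7.5*a],degrees=True)
  P=lambda a: np.r_[dw(.066+.065*np.sin(th*a),.02+.065*np.cos(th*a)),.163]
  print(R(k).inv().apply(P(k+1)-P(k))/.1, ((R(k).inv()*R(k+1)).as_rotvec()/1.5))
"
```

```text
pos [0.6052 0.1493 0.1638] rot [ 1.7987e+02 -9.0000e-02 -1.0214e+02] t 10.9
turn share total [ 0.0015 -0.0011  0.0007]
slide now-frame [-0.011 -0.011  0.008] /n [-0.0027 -0.0027  0.0021] len/row mm 0.4
slide goal-frame [-0.011 -0.011  0.008] /n [-0.0027 -0.0027  0.0021] len/row mm 0.4
[0.63602737 0.54038304 0.76520537]
[ 5.56084011e-03 -8.48420249e-02 -1.03901514e-17] [ 0.00000000e+00 -1.06870594e-17  8.72664626e-02]
[ 5.56084011e-03 -8.48420249e-02 -1.03901514e-17] [ 0.00000000e+00 -1.06870594e-17  8.72664626e-02]
[ 5.56084011e-03 -8.48420249e-02 -1.03901514e-17] [ 0.00000000e+00 -1.06870594e-17  8.72664626e-02]
```

View pics/side8.png

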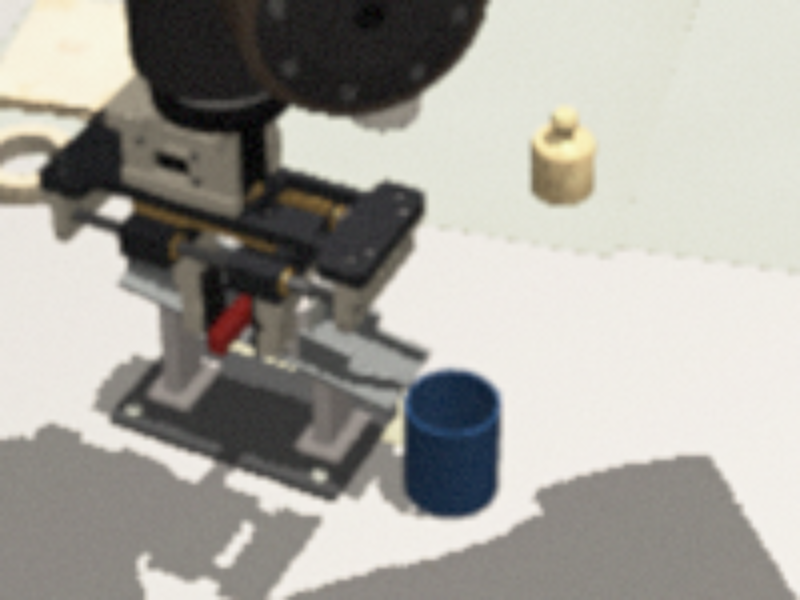

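The lever at (230,325) is between the fingers with no contact. I drive the arc open.

Emit:
apply_moves(slide=[[0.0056,-0.085,0],[0.0056,-0.085,0],[0.0056,-0.085,0],[0.0056,-0.085,0],[0.0056,-0.085,0],[0.0056,-0.085,0],[0.0056,-0.085,0],[0.0056,-0.085,0]], turn=[[0,0,0.0873],[0,0,0.0873],[0,0,0.0873],[0,0,0.0873],[0,0,0.0873],[0,0,0.0873],[0,0,0.0873],[0,0,0.0873]], jaw=[0.69,0.69,0.69,0.69,0.69,0.69,0.69,0.69])

```text
time_s: 11.75
tcp_pos: [0.6547, 0.1061, 0.1661]
eef_rot: [180.0, 0.0, -162.4]
contact_force: [-2.3, 1.0, -0.2]
gripper_width: 0.0271
```

Emit:
apply_moves(slide=[[0.0056,-0.085,0],[0.0056,-0.085,0],[0.0056,-0.085,0],[0.0056,-0.085,0],[0,-0.03,0],[0,0,0]], turn=[[0,0,0.0873],[0,0,0.0873],[0,0,0.0873],[0,0,0.0873],[0,0,0],[0,0,0]], jaw=[0.69,0.69,0.69,0.69,0.69,0.69])

```text
time_s: 12.35
tcp_pos: [0.6559, 0.0694, 0.1662]
eef_rot: [180.0, 0.1, 168.0]
contact_force: [0.0, 0.4, 0.4]
gripper_width: 0.0272
```

```bash
python3 -c "
from h import *
a=dw(.131,.02);plan([*a,.163],167.8,4);print(r.get_state()['contact_force'])
c=cam('side');t=cam('top')
cv2.imwrite('pics/side9.png',cv2.resize(c['pixels'][190:340,220:420],None,fx=4,fy=4))
cv2.imwrite('pics/top9.png',cv2.resize(t['pixels'][160:310,220:420],None,fx=4,fy=4))
"
```

```text
pos [0.6559 0.0694 0.1662] rot [1.7997e+02 6.0000e-02 1.6804e+02] t 12.35
turn share total [0.0003 0.0007 0.0028]
slide now-frame [0.004 0.035 0.032] /n [0.0009 0.0087 0.0081] len/row mm 1.2
slide goal-frame [0.004 0.035 0.032] /n [0.001  0.0087 0.0081] len/row mm 1.2
[0.03180771 0.40918904 0.42957783]
```

View pics/side9.png

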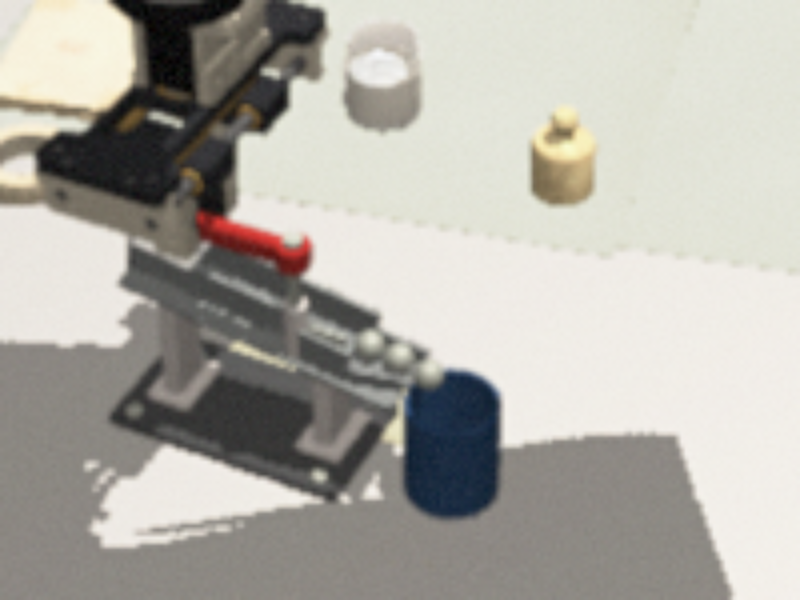

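View pics/top9.png

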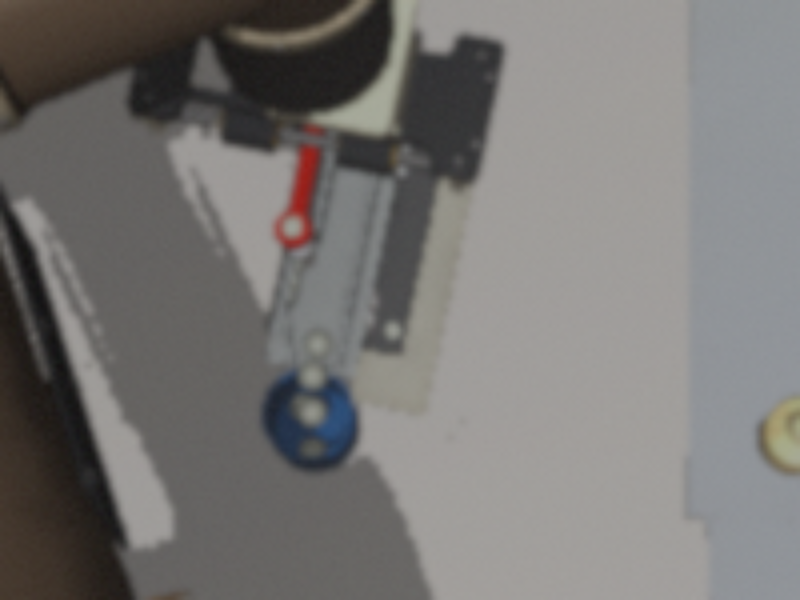

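The balls are running down the chute into the cup, on its middle line. The lever is roughly along the chute, so I push on until the stop is felt.

Emit:
apply_moves(slide=[[0,-0.02,0],[0,-0.02,0],[0,0,0],[0,0,0]], turn=[[0,0,0],[0,0,0],[0,0,0],[0,0,0]], jaw=[0.69,0.69,0.69,0.69])

```text
time_s: 12.85
tcp_pos: [0.6554, 0.0676, 0.1657]
eef_rot: [179.8, 0.1, 167.9]
contact_force: [0.9, 7.0, 0.8]
gripper_width: 0.0274
```

Emit:
apply_moves(slide=[[0,-0.02,0],[0,-0.01,0],[0,0,0],[0,0,0]], turn=[[0,0,0],[0,0,0],[0,0,0],[0,0,0]], jaw=[0.69,0.69,0.69,0.69])

```text
time_s: 13.25
tcp_pos: [0.6554, 0.0673, 0.1657]
eef_rot: [179.6, 0.1, 168.0]
contact_force: [1.0, 16.8, -1.4]
gripper_width: 0.0276
```

```bash
python3 -c "
from h import *
a=dw(.131,.02);plan([*a,.163],167.8,4);print(r.get_state()['contact_force'])
c=cam('side');t=cam('top')
m=mask(t,(0,170,80),(8,255,255)); m[:,:280]=0;m[:,320:]=0;m[:160]=0;m[230:]=0
v,u=np.nonzero(m);Q=onplane(t,np.c_[u,v],.172); f=cv2.fitLine(Q[:,:2].astype(np.float32),cv2.DIST_HUBER,0,.01,.01).ravel(); print('lever',f,np.degrees(np.arctan2(f[1],f[0])))
cv2.imwrite('pics/side10.png',cv2.resize(c['pixels'][190:340,220:420],None,fx=4,fy=4))
cv2.imwrite('pics/top10.png',cv2.resize(t['pixels'][160:310,220:420],None,fx=4,fy=4))
"
```

```text
pos [0.6554 0.0673 0.1657] rot [1.7963e+02 1.4000e-01 1.6799e+02] t 13.25
turn share total [0.0043 0.0016 0.0022]
slide now-frame [0.003 0.056 0.027] /n [0.0008 0.0139 0.0067] len/row mm 1.5
slide goal-frame [0.003 0.056 0.027] /n [0.0008 0.0139 0.0066] len/row mm 1.5
[ 0.98653235 16.80270411 -1.4175063 ]
lever [ 0.9899578  -0.14136331  0.61611557  0.08090551] -8.126742
```

View pics/side10.png

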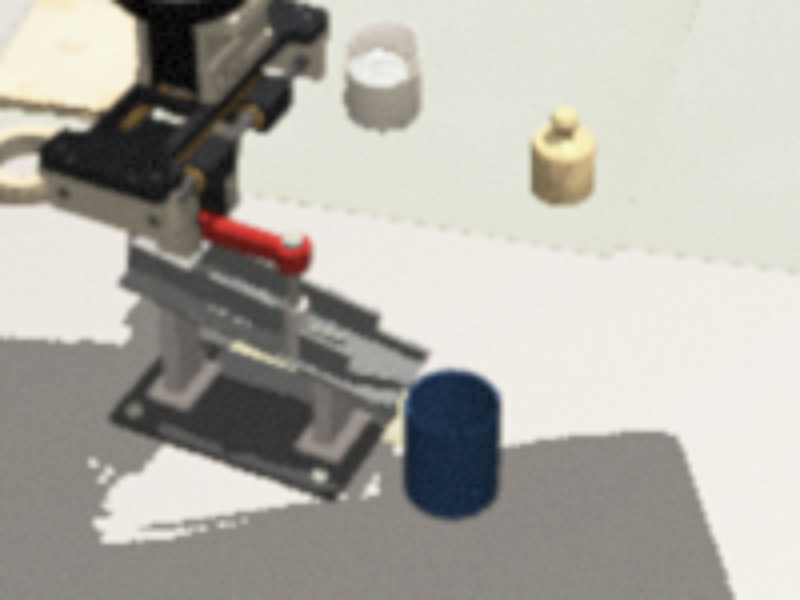

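View pics/top10.png

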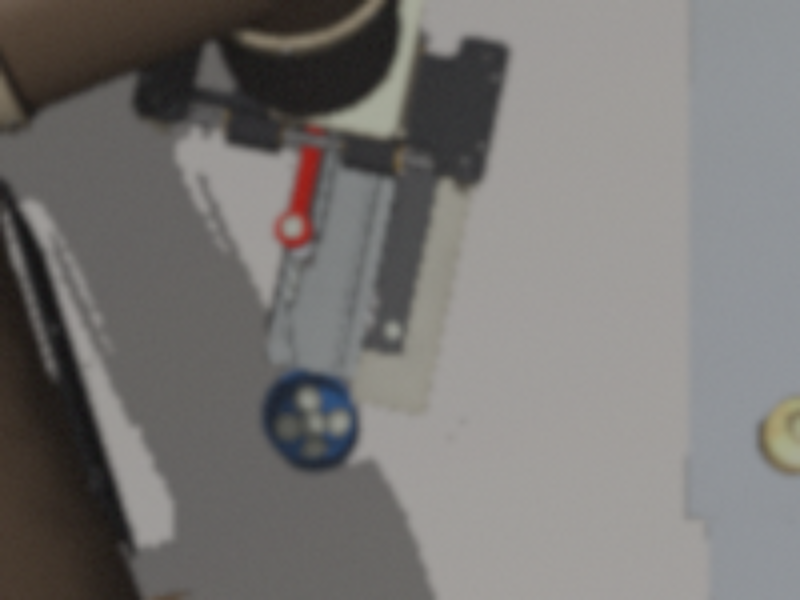

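TCP is stopped with 17 N on the hard stop, so the handle is fully open. The top view shows all five balls in the cup at about (315,425). Now I back off and reverse the arc to close.

Emit:
apply_moves(slide=[[0,0.05,0],[0,0.05,0],[0.0056,0.085,0],[0.0056,0.085,0],[0.0056,0.085,0],[0.0056,0.085,0],[0.0056,0.085,0],[0.0056,0.085,0]], turn=[[0,0,0],[0,0,0],[0,0,-0.0873],[0,0,-0.0873],[0,0,-0.0873],[0,0,-0.0873],[0,0,-0.0873],[0,0,-0.0873]], jaw=[0.69,0.69,0.69,0.69,0.69,0.69,0.69,0.69])

```text
time_s: 14.15
tcp_pos: [0.6476, 0.1213, 0.1655]
eef_rot: [-179.9, -0.0, -146.8]
contact_force: [1.4, -1.7, -0.5]
gripper_width: 0.027
```

Emit:
apply_moves(slide=[[0.0056,0.085,0],[0.0056,0.085,0],[0.0056,0.085,0],[0.0056,0.085,0],[0.0056,0.085,0],[0.0056,0.085,0],[0,0,0],[0,0,0]], turn=[[0,0,-0.0873],[0,0,-0.0873],[0,0,-0.0873],[0,0,-0.0873],[0,0,-0.0873],[0,0,-0.0873],[0,0,0],[0,0,0]], jaw=[0.69,0.69,0.69,0.69,0.69,0.69,0.69,0.69])

```text
time_s: 14.95
tcp_pos: [0.6062, 0.1496, 0.1655]
eef_rot: [180.0, -0.0, -102.3]
contact_force: [-0.5, -0.0, 0.6]
gripper_width: 0.0274
```

Emit:
apply_moves(slide=[[0,0.03,0],[0,0.03,0],[0,0,0],[0,0,0]], turn=[[0,0,0],[0,0,0],[0,0,0],[0,0,0]], jaw=[0.69,0.69,0.69,0.69])

```text
time_s: 15.35
tcp_pos: [0.6003, 0.151, 0.1654]
eef_rot: [180.0, -0.0, -102.2]
contact_force: [0.6, 0.5, -0.5]
gripper_width: 0.0271
```

Moved 6 mm with no stop felt yet, so I push a bit more.

Emit:
apply_moves(slide=[[0,0.03,0],[0,0.02,0],[0,0,0],[0,0,0]], turn=[[0,0,0],[0,0,0],[0,0,0],[0,0,0]], jaw=[0.69,0.69,0.69,0.69])

```text
time_s: 15.75
tcp_pos: [0.5974, 0.1519, 0.1655]
eef_rot: [-179.8, 0.0, -102.1]
contact_force: [11.5, -4.2, -6.9]
gripper_width: 0.0272
```

The stop is felt at 12 N. I back off to the centre, then lift.

Emit:
apply_moves(slide=[[0,-0.05,0],[0,-0.05,0],[0,0,0],[0,0,-0.15],[0,0,-0.3],[0,0,-0.3],[0,0,-0.2],[0,0,0]], turn=[[0,0,0],[0,0,0],[0,0,0],[0,0,0],[0,0,0],[0,0,0],[0,0,0],[0,0,0]], jaw=[0.69,0.69,0.69,0.69,0.69,0.69,0.69,0.69])

```text
time_s: 16.55
tcp_pos: [0.6064, 0.1506, 0.2641]
eef_rot: [-179.7, 0.2, -102.1]
contact_force: [0.4, 0.6, -0.5]
gripper_width: 0.0275
```

Emit:
apply_moves(slide=[[0,0,-0.2],[0.2,-0.3,0],[0.2,-0.3,0],[0.2,-0.3,0],[0.2,-0.3,0],[0.2,-0.3,0],[0,0,0],[0,0,0]], turn=[[0,0,0],[0,0,0],[0,0,0],[0,0,0],[0,0,0],[0,0,0],[0,0,0],[0,0,0]], jaw=[0.69,0.69,0.69,0.69,0.69,0.69,0.69,0.69])

```text
time_s: 17.35
tcp_pos: [0.7307, 0.02, 0.2786]
eef_rot: [179.9, -0.0, -102.2]
contact_force: [-0.6, -0.5, 0.3]
gripper_width: 0.027
```

```bash
python3 -c "
from h import *
print(r.get_state()['contact_force'],r.get_state()['tcp_pos'])
c=cam('side');t=cam('top')
cv2.imwrite('pics/side11.png',c['pixels'])
cv2.imwrite('pics/top11.png',cv2.resize(t['pixels'][130:300,220:500],None,fx=2.85,fy=2.85,interpolation=cv2.INTER_CUBIC))
cv2.imwrite('pics/side11z.png',cv2.resize(c['pixels'][190:340,220:420],None,fx=4,fy=4))
m=mask(t,(0,170,80),(8,255,255)); m[:,:240]=0;m[:,310:]=0;m[:190]=0;m[230:]=0
v,u=np.nonzero(m);print(len(v))
if len(v)>20:
  Q=onplane(t,np.c_[u,v],.172); f=cv2.fitLine(Q[:,:2].astype(np.float32),cv2.DIST_HUBER,0,.01,.01).ravel(); print('lever',f,np.degrees(np.arctan2(f[1],f[0])))
m=mask(c,(100,120,30),(130,255,255)); m[:,:300]=0;m[:,380:]=0;m[330:]=0;m[:240]=0
P=cloud(c)[m>0]; print(np.nanpercentile(P,[2,98],axis=0).round(3))
"
```

```text
[-0.6304465  -0.48741299  0.28396444] [0.73069272 0.02000645 0.27862739]
90
lever [0.2317876  0.9727664  0.5981638  0.12263294] 76.59766
[[0.473 0.061 0.007]
 [0.523 0.12  0.069]]
```

View pics/side11z.png

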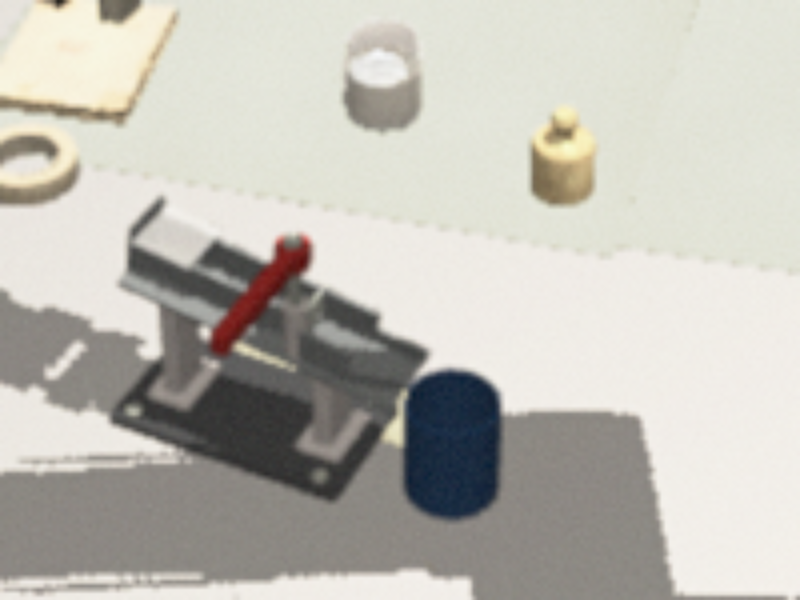

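View pics/top11.png

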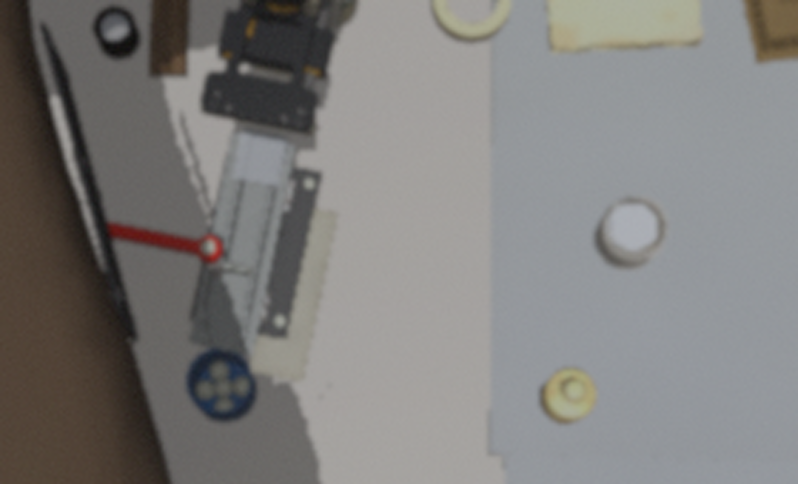

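The lever is back at 76.6° (76.1° at the start) and five balls sit in the cup at top crop (220,385). The jar at (632,231), the weight at (568,394) and the spool at (116,32) are where they began, and the arm is clear. Handing in.

```bash
python3 -c "
from plant import r
print(r.close_job())"
```

```text
the job is handed in; nothing more can be done
None
```

I stood the cup under the spout lip and straddled the red lever to turn it fully open, where it pushed against the stop at 17 N. All five balls ran into the cup. I then turned the lever closed until the stop was felt at 12 N, lifted the arm clear and handed the job in at about 17.5 s.

**Last checks:**
- **Cup:** it stands upright, about 26 mm in front of the lip and within about 4 mm of the chute's middle line. My estimates of the dispenser's position differed among themselves by 2–4 mm.
- **Balls:** all five are visible in the cup.
- **Handle:** the camera puts it within 0.5° of its closed starting direction. A camera fit taken while it was open read 4° short of my dispenser yaw, but that view was partly hidden, so I relied on the stop force there.
- **Bystanders:** the jar, weight and spool look unmoved in the final pictures. I did not re-measure the needle tin at the end, but the arm's path stayed away from it.

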